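# Pump a tube rack down into its storage chest and close the lid

### The arm

A 6-joint arm with a two-finger parallel gripper is mounted at the origin on the work surface. World frame = base frame: x ahead of the robot, y to its left, z up, the work surface at z = 0. Lengths are in mm, angles in rad, forces in N, time in s.
With the tool pointing down it reaches from about 275 to 1000 mm from the base axis. Payload 8.4 kg.
Tool frame: the origin (TCP) lies between the finger pads; the fingertips stand 17 mm ahead of it and the grasp point (between the pads) lies 2 mm behind it; z points along the fingers, y is the line along which they close (so a half turn about z gives the same grasp; the last joint's range is limited). The gripper opens to 85 mm and grips with 20 to 120 N. Pads are 22 mm wide; open, the fingers measure 114 mm over their backs; the gripper's body (76 mm by 85 mm) begins 54 mm behind the grasp point. The pads swing forward as they close: fully open they stand 13 mm farther back than shut.
Start: joints at [-1.278, 0.353, 1.633, -0, 1.155, -0.002], TCP at [181.591, -598.041, 248.281] pointing down, gripper open.
Joint ranges: [-2.63, 2.63], [-0.92, 2.1], [0.06, 2.66], [-1.3, 4.44], [0, 2.69], [-3.02, 3.02]. Speed limits (rad/s): [2.22, 2.22, 2.79, 3.14, 3.14, 3.14].

### API

Orientations are given as [roll, pitch, yaw] about the fixed x, y, z axes, in that order (R = Rz(yaw) Ry(pitch) Rx(roll)).
In Python, from rig import sense, grab_frame, sign_off gives the robot as it stands. The module is installed in compiled form; this text tells all that it offers.
- The arm moves only by the tool send_rows, never from a script. Its argument "moves" is a list that holds one entry, the list of rows, each a list of 7 numbers: the shift along the world's x, y, z in m, then the turn, a rotation vector about the world's x, y, z in rad, then the opening, from -1 (shut) to 1 (fully open). In form: [[[dx, dy, dz, rx, ry, rz, jaw], ...]]. A call has 1 to 10 rows; each row shifts and turns the commanded pose from where the row before left it; what a row does not reach is not made up. A row lasts 1/10 s, in which the tool goes at most 50 mm and 8.59 degrees, less where a joint would pass 70% of its speed; a pose out of reach is approached as far as the arm can. A call with a gripper value outside its range is refused whole. The fingers move at their own pace and stop on an object; "grip_force" is the grip in N (left out, the last holds). Time passes only in rows, so rows that do not move let the fingers close. It gives the time, the measured TCP pose, the force, the opening and the grip force at its end, in the units of the state.
- sense(): the state, without advancing time (a new reading comes with each control period).
- grab_frame(name): name is "side" or "top"; returns a dict with "img" (384x512x3 uint8, red, green, blue), "mtx" (3x3 intrinsics, pixels), "dist" ([k1, k2, p1, p2, k3] as OpenCV has them; the pictures are not rectified), "rvec" (rotation vector, rad) and "tvec" (3), from world to camera coordinates, as OpenCV has them. Camera axes: x right, y down, z forward; pixel columns grow to the right and rows downward; lengths in mm; the calibration is good to about 2 mm. A picture is of the moment at which its call begins. There is no depth.
- sign_off(): hands the job in; it is judged then, once.
The state is a dict: "clock": time; "qpos": joint angles; "qvel": joint speeds; "joint_efforts": joint torques, N m; "eef_pos": TCP position; "tcp_rot": TCP orientation; "contact_force": force on the tool from outside, world axes, zero at the start; "wrist_torque": the same for the moment, N m; "opening": opening from 0.0 (shut) to 1.0 (fully open); "grasp_force": force on a finger pad.
Only numpy, scipy, OpenCV 4.12 (cv2) and the standard library are available. Lean on these libraries where they do the work, as an engineer would, in place of code of your own. Each camera call takes 0.05 s, during which the arm holds its last target. There are 200 camera calls.

### The job

Put the blue rack of sample tubes away: pump the hand lever with the red grip down through full strokes, letting it come right back up after each, until the rack has sunk fully home in the chest and the lever goes solid under your hand; never force the lever once it stops. Then gently lower the hinged lid until it is fully closed, and leave the lever up. Do not press on the tubes, neither by hand nor with the lid, and leave the things standing around the chest where they are.

Things in the scene. Friction and masses are not known exactly. Their poses are not given: they have to be found in the camera images.
- well: fixed white chest, open on top, 160 (x) by 140 mm (y), rim 130 mm above the bench, walls 6 mm; origin at the centre of its underside; x points away from the robot to the hinge side, y left, z up. On its right a blue pump housing spans y = -72 to -110 and x = -55 to 85 mm, 100 mm high, with a 190 mm tower from x = -20 to 80 mm; the lever swings beyond it at y = -127 mm.
- lever: hub of the hand lever; origin on its axle at (50, -127, 125) mm in the chest's frame, z upright when up at rest (arm 0.45 rad above level, grip towards the robot); tilts 0.70 rad to its bottom stop. Each full stroke ratchets the rack about 21 mm down (the first may differ): 3 or 4 strokes. With the rack home it goes solid part of the way down.
- lever_grip (a point): centre of the red T-grip at the lever's end, a free-turning roller 70 mm long and 22 mm thick lying along the lever's axle, 160 mm from the axle: about 195 mm above the bench when up and 85 mm when fully down. Press it from above. It takes 6 to 11 N against the spring; the steel arm flexes about 0.6 mm per N.
- carrier: ratcheted tray in the chest with the blue rack of 20 capped tubes on it (122 x 100 mm, 113 mm from the tray's underside to the cap tops); origin at the centre of the tray's underside, 12 mm above the bench when fully home, up to 90 mm when raised. It moves only up and down with the ratchet and stays where it is left. Not to be pressed.
- tube_tops (a point): centre of the plane of the tube caps' tops: 5 mm below the chest's rim when the rack is fully home, 49 to 73 mm above the rim at the start.
- lid: hinged grey lid, a plate 12 mm thick and 150 mm wide; origin on its hinge axis (along the chest's y) at (83, 0, 131) mm in the chest's frame. When closed it lies along -x, to 167 mm from the hinge, with its underside in the hinge plane and its z axis up; at the start it stands open, 1.45 to 1.72 rad from closed. A stiff hinge holds it anywhere; about 3 N at the edge moves it.
- lid_edge (a point): middle of the lid's free edge, 167 mm from the hinge and half way through its thickness.
- red_rack: loose red tube rack full of capped tubes, 100 x 122 mm, 100 mm high; origin at the centre of its underside. Leave alone.
- white_rack: loose empty white tube rack, 78 x 122 mm, 62 mm high; origin at the centre of its underside. Leave alone.
- reagent: loose amber bottle, 48 mm across, 110 mm high, beside the chest on its left; origin at the centre of its underside. Leave alone.
- specimen: loose white jar with orange cap, 60 mm across, 60 mm high, in front of the chest towards its left; origin at the centre of its underside. Leave alone.
- cap_box: loose clear open box of tube caps, 90 x 70 mm, 40 mm high; origin at the centre of its underside. Leave alone.
- dish_stack: two stacked culture dishes, 88 mm across, 31 mm high; origin at the centre of the underside. Leave alone.

How it is judged:
By the outcome, as a careful person would: the job done as asked, in the order asked, and still so for the second after the job is handed in, with the robot touching nothing.
It also fails if it takes over 70 s, if anything falls off the work surface, if the arm or the gripper's body presses on something with over 40 N, if the wrist force passes 120 N, or if a joint passes its speed limit or range.

## Working session

There is one attempt and no reset: what is moved stays moved. The work goes in short steps, Python scripts to look and compute and a tool call to move; the robot and the scene stay as the last step left them, time stands still between calls to the robot, and variables do not carry over. Pictures are saved under pics/ and viewed, at most 10 in all, crops included, and the job is handed in when it is done.

Besides the shell and the picture viewer there is one more tool, called as name(argument=value, ...) on one line, values as JSON. send_rows: Moves the arm, as the interface text tells. Its arguments: {"type":"object","properties":{"moves":{"type":"array"},"grip_force":{"type":"number"}},"required":["moves"]}

```bash
mkdir -p pics; python3 - <<'E'
from rig import sense, grab_frame
import cv2,pickle
for n in("side","top"):
    f=grab_frame(n); pickle.dump(f,open(n+".pkl","wb"))
    cv2.imwrite(f"pics/{n}0.png",cv2.resize(f["img"][:,:,::-1],(800,600),interpolation=cv2.INTER_CUBIC))
    R=cv2.Rodrigues(f["rvec"])[0]; print(n,(-R.T@f["tvec"].reshape(3)),R[2])
print(sense())
E
```

```text
side [  3.92407434 966.56606757 970.83194284] [ 0.39791394 -0.70728884 -0.58430043]
top [ 426.78250517   -4.61841112 1181.15048365] [ 0.11893279 -0.00101093 -0.99290179]
{'clock': 0.1, 'qpos': array([-1.27840198e+00,  3.53607005e-01,  1.63408037e+00,  1.54164355e-05,
        1.15523734e+00, -2.39876920e-03]), 'qvel': array([-1.77300586e-03, -2.50314682e-03, -7.69737415e-04, -3.26306034e-04,
        4.94893399e-04,  6.56063666e-05]), 'joint_efforts': array([ 1.54629101e-04, -6.06355906e+01, -3.42817926e+01, -5.08963069e-05,
        3.97556156e-03, -2.78687239e-06]), 'eef_pos': array([ 181.46939868, -597.62402687,  247.61038158]), 'tcp_rot': array([-3.14026064e+00, -1.72912943e-05,  2.94786876e-01]), 'contact_force': array([-0.46758963, -0.55844309, -0.40342501]), 'wrist_torque': array([-0.004209  ,  0.034735  ,  0.05848333]), 'grasp_force': 0.0, 'opening': 1.0010822804580346}
```

View pics/side0.png

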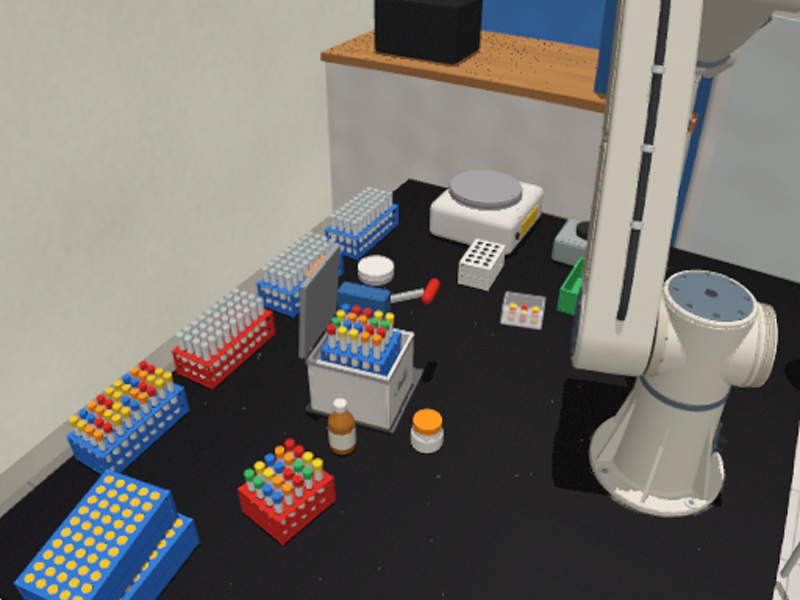

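View pics/top0.png

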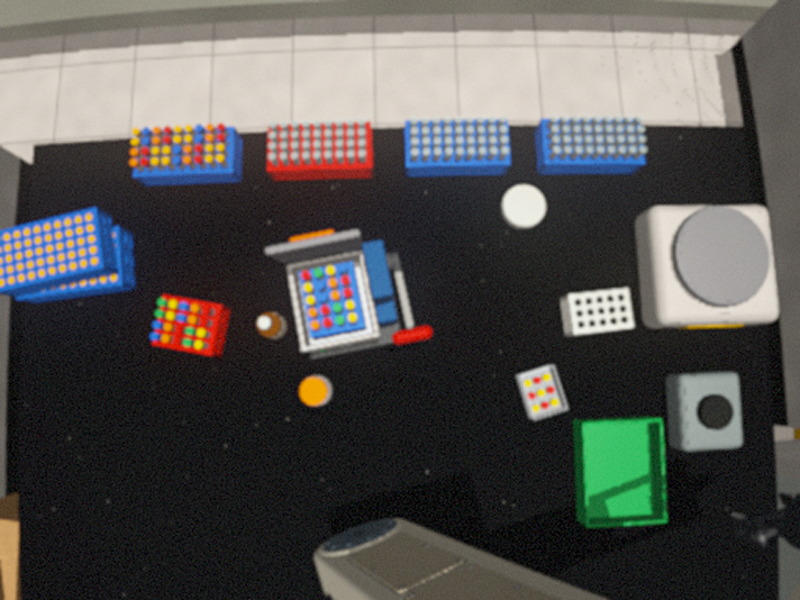

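The side view shows the chest at about (360,370), the lid standing open at (320,300) and the lever grip up at (430,290). The top view shows the chest at (335,300), the grip at (413,335), the bottle at (268,324) and the jar at (315,390). I'll crop both for fitting.

```bash
python3 - <<'E'
import cv2,pickle,numpy as np
def crop(n,x0,y0,w,h,s):
    im=pickle.load(open(n+".pkl","rb"))["img"][y0:y0+h,x0:x0+w,::-1]
    return cv2.resize(im,None,fx=s,fy=s,interpolation=cv2.INTER_CUBIC)
cv2.imwrite("pics/ct.png",crop("top",160,140,125,95,6))
cv2.imwrite("pics/cs.png",crop("side",180,145,115,135,4.4))
E
```

```text
(no output)
```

View pics/ct.png

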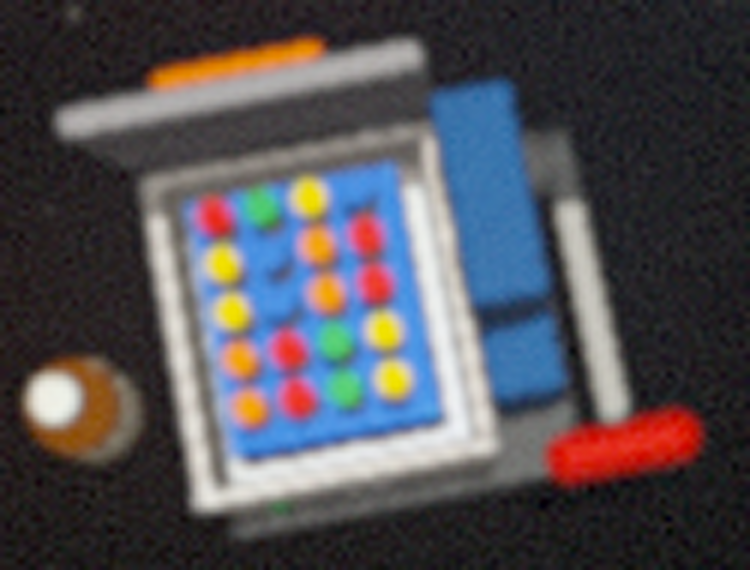

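View pics/cs.png

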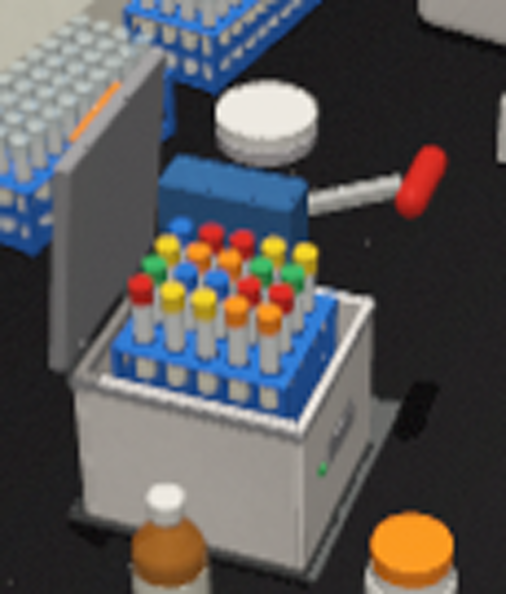

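The crops show the rim corners, top at (200,515), (497,445), (432,125), (140,185) and side at (300,432), (372,300), (80,380). The grip centre is at (625,445) in the top crop and (421,181) in the side crop. The lid edge ends are at (62,118) and (420,50) in the top crop. Next I fit the pose.

```bash
cat > fit.py <<'E'
import cv2,pickle,numpy as np
from scipy.optimize import least_squares
C={n:pickle.load(open(n+".pkl","rb")) for n in("side","top")}
def proj(n,P):
    f=C[n]; return cv2.projectPoints(np.float64(P).reshape(-1,1,3),f["rvec"],f["tvec"],f["mtx"],f["dist"])[0].reshape(-1,2)
T=lambda a:(np.float64(a)+.5)/6-.5+[160,140]
S=lambda a:(np.float64(a)+.5)/4.4-.5+[180,145]
def w(p,P):
    c,s=np.cos(p[2]),np.sin(p[2]); return np.float64(P)@np.array([[c,s,0],[-s,c,0],[0,0,1]])+[p[0],p[1],0]
def lidpt(r,y,h,th): # th from closed
    return [83-r*np.cos(th)+h*np.sin(th),y,131+r*np.sin(th)+h*np.cos(th)]
def grip(a): return [50-160*np.cos(a),-127,125+160*np.sin(a)]
E
python3 - <<'E'
from fit import *
rim=[[-80,70,130],[-80,-70,130],[80,-70,130],[80,70,130]]
ot=T([[200,515],[497,445],[432,125],[140,185]])
os_=S([[300,432],[372,300],[80,380]])
def res(p):
    le=[lidpt(167,75,6,p[3]),lidpt(167,-75,6,p[3])]
    return np.r_[(proj("top",w(p,rim))-ot).ravel(),(proj("side",w(p,[rim[0],rim[1],rim[3]]))-os_).ravel(),
     (proj("top",w(p,[grip(.45)]))-T([[625,445]])).ravel(),(proj("side",w(p,[grip(.45)]))-S([[421,181]])).ravel(),
     (proj("top",w(p,le))-T([[62,118],[420,50]])).ravel(),(proj("side",w(p,le))-S([[60,172],[157,57]])).ravel()]
r=least_squares(res,[500,50,0,1.6],loss="soft_l1"); p=r.x
print(p,np.round(res(p),1)); np.save("p.npy",p)
print("grip up/down",w(p,[grip(.45),grip(.1),grip(-.25)]).round(1))
for th in(p[3],1.2,.9,.6,.3,0): print("lid",round(th,2),w(p,[lidpt(167,0,6,th),lidpt(167,0,12,th),lidpt(140,0,12,th)]).round(1).tolist())
# caps height: side view cap front row left yellow etc -> rack top
for z in(49,60,73): print(z,((proj("top",w(p,[[0,0,130+z]]))-[160,140]+.5)*6-.5).round(),((proj("side",w(p,[[0,0,130+z]]))-[180,145]+.5)*4.4-.5).round())
E
```

```text
[5.59879824e+02 1.08120268e+02 1.80463026e-01 3.28942081e+01] [ 1.  -0.5 -0.   1.1 -0.4 -0.   0.6 -0.1  0.7 -0.  -0.   0.3 -2.  -0.7
  0.1  0.3 -0.5  0.2 -0.7  1.5  0.1  0.3 -0.6 -0.4 -0.4 -2.2]
grip up/down [[490.1 -33.7 194.6]
 [475.2 -36.4 141. ]
 [479.4 -35.7  85.4]]
lid 32.89 [[632.2, 121.3, 297.8], [638.1, 122.4, 298.4], [640.6, 122.8, 271.5]]
lid 1.2 [[587.5, 113.2, 288.8], [593.0, 114.2, 291.0], [602.6, 115.9, 265.8]]
lid 0.9 [[544.0, 105.2, 265.5], [548.7, 106.1, 269.3], [565.2, 109.1, 248.1]]
lid 0.6 [[509.3, 98.9, 230.2], [512.6, 99.5, 235.2], [534.5, 103.5, 220.0]]
lid 0.3 [[486.3, 94.7, 186.1], [488.1, 95.0, 191.8], [513.4, 99.6, 183.8]]
lid 0 [[477.2, 93.0, 137.0], [477.2, 93.0, 143.0], [503.8, 97.9, 143.0]]
49 [[307. 303.]] [[223. 280.]]
60 [[304. 300.]] [[222. 267.]]
73 [[300. 296.]] [[222. 250.]]
```

Fit residuals are mostly under 1 px: chest at (560,108) with yaw 0.18, grip at (490,-34,195), lid at 1.48 rad. I'll close the gripper and move above the grip.

send_rows(moves=[[[0.0194, 0.035, 0, 0, 0, -0.0115, -1], [0.0194, 0.035, 0, 0, 0, -0.0115, -1], [0.0194, 0.035, 0, 0, 0, -0.0115, -1], [0.0194, 0.035, 0, 0, 0, -0.0115, -1], [0.0194, 0.035, 0, 0, 0, -0.0115, -1], [0.0194, 0.035, 0, 0, 0, -0.0115, -1], [0.0194, 0.035, 0, 0, 0, -0.0115, -1], [0.0194, 0.035, 0, 0, 0, -0.0115, -1], [0.0194, 0.035, 0, 0, 0, -0.0115, -1], [0.0194, 0.035, 0, 0, 0, -0.0115, -1]]])

```text
clock: 1.1
eef_pos: [375.9, -246.5, 248.2]
tcp_rot: [-3.142, 0.0, 0.179]
contact_force: [0.0, 0.4, 0.7]
opening: 0.0
grasp_force: 0.0
```

send_rows(moves=[[[0.0194, 0.035, 0, 0, 0, 0, -1], [0.0194, 0.035, 0, 0, 0, 0, -1], [0.0194, 0.035, 0, 0, 0, 0, -1], [0.0194, 0.035, 0, 0, 0, 0, -1], [0.0194, 0.035, 0, 0, 0, 0, -1], [0.0185, 0.035, 0, 0, 0, 0, -1], [0, 0, 0, 0, 0, 0, -1], [0, 0, 0, 0, 0, 0, -1]]])

```text
clock: 1.9
eef_pos: [490.9, -37.4, 247.9]
tcp_rot: [3.142, 0.001, 0.182]
contact_force: [-0.5, 0.3, 0.2]
opening: -0.0
grasp_force: 0.0
```

send_rows(moves=[[[0, 0, -0.01, 0, 0, 0, -1], [0, 0, -0.01, 0, 0, 0, -1], [0, 0, -0.005, 0, 0, 0, -1], [0, 0, -0.003, 0, 0, 0, -1], [0, 0, 0, 0, 0, 0, -1]]])

```text
clock: 2.4
eef_pos: [491.1, -38.5, 220.1]
tcp_rot: [3.142, 0.0, 0.179]
contact_force: [-1.5, -0.1, 4.5]
opening: 0.001
grasp_force: 2.0
```

```bash
python3 - <<'E'
from rig import sense, grab_frame
import cv2,numpy as np
a=grab_frame("side")["img"][130:270,180:320,::-1];b=grab_frame("top")["img"][120:260,160:300,::-1]
cv2.imwrite("pics/s1.png",cv2.resize(np.hstack([a,b]),(800,400),interpolation=cv2.INTER_CUBIC))
s=sense();print(s["eef_pos"],s["contact_force"])
E
```

```text
[491.38334417 -38.34577571 220.62537396] [ 0.11365608 -0.9560874   3.21583261]
```

View pics/s1.png

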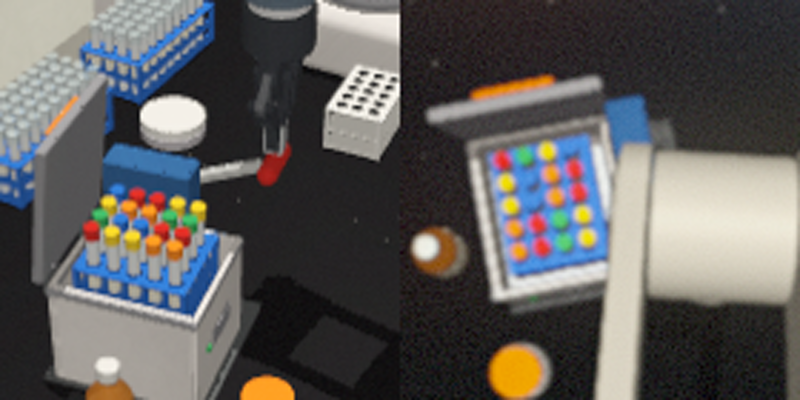

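The fingers sit on the grip at about (275,155) in the left half, with the chest clear. First stroke now, following the arc.

send_rows(moves=[[[-0.0043, -0.0008, -0.01, 0, 0, 0, -1], [-0.0035, -0.0006, -0.01, 0, 0, 0, -1], [-0.0028, -0.0005, -0.01, 0, 0, 0, -1], [-0.0021, -0.0004, -0.01, 0, 0, 0, -1], [-0.0014, -0.0002, -0.01, 0, 0, 0, -1], [-0.0008, -0.0001, -0.01, 0, 0, 0, -1], [-0.0002, 0, -0.01, 0, 0, 0, -1], [0.0004, 0.0001, -0.01, 0, 0, 0, -1], [0.001, 0.0002, -0.01, 0, 0, 0, -1], [0.0015, 0.0003, -0.01, 0, 0, 0, -1]]])

```text
clock: 3.5
eef_pos: [480.4, -40.3, 121.2]
tcp_rot: [3.14, -0.003, 0.18]
contact_force: [-0.7, -1.9, 12.2]
opening: -0.001
grasp_force: 6.2
```

send_rows(moves=[[[0.001, 0.0002, -0.005, 0, 0, 0, -1], [0, 0, 0, 0, 0, 0, -1]]])

```text
clock: 3.7
eef_pos: [481.2, -39.9, 115.7]
tcp_rot: [3.141, -0.002, 0.18]
contact_force: [-0.1, -0.2, 10.2]
opening: -0.003
grasp_force: 4.7
```

send_rows(moves=[[[0.0006, 0.0001, -0.003, 0, 0, 0, -1], [0, 0, 0, 0, 0, 0, -1]]])

```text
clock: 3.9
eef_pos: [481.8, -39.9, 113.1]
tcp_rot: [3.141, -0.003, 0.18]
contact_force: [0.3, -0.6, 10.2]
opening: 0.003
grasp_force: 5.2
```

send_rows(moves=[[[0.0006, 0.0001, -0.003, 0, 0, 0, -1], [0, 0, 0, 0, 0, 0, -1]]])

```text
clock: 4.1
eef_pos: [482.6, -39.7, 110.2]
tcp_rot: [3.141, -0.003, 0.18]
contact_force: [1.4, 1.4, 9.3]
opening: 0.001
grasp_force: 4.8
```

send_rows(moves=[[[0.0006, 0.0001, -0.003, 0, 0, 0, -1], [0, 0, 0, 0, 0, 0, -1]]])

```text
clock: 4.3
eef_pos: [483.3, -39.7, 107.3]
tcp_rot: [3.141, -0.003, 0.18]
contact_force: [-0.4, -1.2, 10.9]
opening: 0.001
grasp_force: 5.4
```

send_rows(moves=[[[0.0004, 0.0001, -0.002, 0, 0, 0, -1], [0, 0, 0, 0, 0, 0, -1]]])

```text
clock: 4.5
eef_pos: [483.8, -39.6, 105.4]
tcp_rot: [3.141, -0.003, 0.18]
contact_force: [0.1, -0.8, 11.9]
opening: 0.004
grasp_force: 6.1
```

send_rows(moves=[[[0.0004, 0.0001, -0.002, 0, 0, 0, -1], [0, 0, 0, 0, 0, 0, -1]]])

```text
clock: 4.7
eef_pos: [484.3, -39.6, 103.6]
tcp_rot: [3.14, -0.004, 0.18]
contact_force: [-0.4, -1.1, 15.3]
opening: -0.001
grasp_force: 7.5
```

send_rows(moves=[[[0.0002, 0, -0.001, 0, 0, 0, -1], [0, 0, 0, 0, 0, 0, -1]]])

```text
clock: 4.9
eef_pos: [484.6, -39.6, 102.8]
tcp_rot: [3.14, -0.004, 0.18]
contact_force: [-0.5, -1.0, 16.4]
opening: 0.001
grasp_force: 8.1
```

That is the bottom stop, at about 16 N and TCP z 103. Letting it right back up now.

send_rows(moves=[[[-0.0038, -0.0007, 0.019, 0, 0, 0, -1], [-0.0025, -0.0005, 0.02, 0, 0, 0, -1], [-0.0002, 0, 0.02, 0, 0, 0, -1], [0.0022, 0.0004, 0.02, 0, 0, 0, -1], [0.0049, 0.0008, 0.02, 0, 0, 0, -1], [0.0078, 0.0013, 0.02, 0, 0, 0, -1], [0, 0, 0.012, 0, 0, 0, -1], [0, 0, 0, 0, 0, 0, -1], [0, 0, 0, 0, 0, 0, -1]]])

```text
clock: 5.8
eef_pos: [490.3, -38.0, 231.6]
tcp_rot: [-3.141, 0.001, 0.18]
contact_force: [-0.7, -0.4, -0.4]
opening: -0.003
grasp_force: 0.0
```

```bash
python3 - <<'E'
from rig import sense, grab_frame
import cv2,numpy as np
a=grab_frame("side")["img"][130:270,180:320,::-1];b=grab_frame("top")["img"][120:260,160:300,::-1]
cv2.imwrite("pics/s2.png",cv2.resize(np.hstack([a,b]),(800,400),interpolation=cv2.INTER_CUBIC))
E
```

```text
(no output)
```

View pics/s2.png

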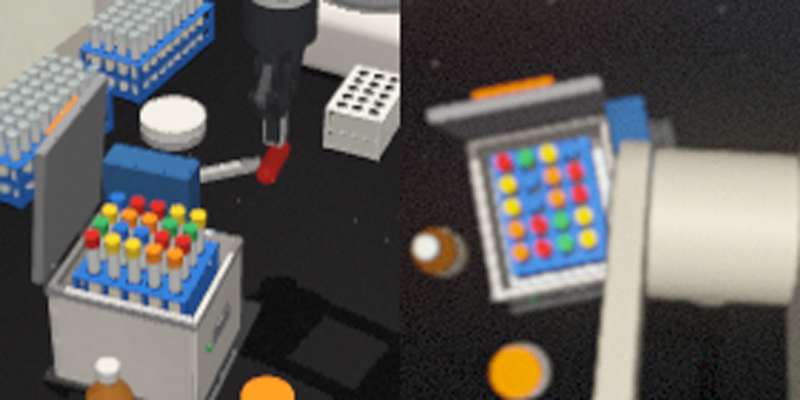

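The lever is back up and the rack has sunk about 12 mm, with cap tops moving from 230 to 239. Stroke 2.

send_rows(moves=[[[0, 0, -0.012, 0, 0, 0, -1], [-0.0078, -0.0013, -0.02, 0, 0, 0, -1], [-0.0049, -0.0008, -0.02, 0, 0, 0, -1], [-0.0022, -0.0004, -0.02, 0, 0, 0, -1], [0.0002, 0, -0.02, 0, 0, 0, -1], [0.0012, 0.0002, -0.01, 0, 0, 0, -1], [0.0013, 0.0003, -0.01, 0, 0, 0, -1], [0.0018, 0.0003, -0.009, 0, 0, 0, -1], [0.001, 0.0002, -0.005, 0, 0, 0, -1], [0, 0, 0, 0, 0, 0, -1]]])

```text
clock: 6.9
eef_pos: [482.1, -39.6, 105.4]
tcp_rot: [3.141, -0.0, 0.18]
contact_force: [-0.1, -0.3, 12.0]
opening: 0.002
grasp_force: 6.0
```

send_rows(moves=[[[0.0006, 0.0001, -0.003, 0, 0, 0, -1], [0, 0, 0, 0, 0, 0, -1]]])

```text
clock: 7.1
eef_pos: [482.9, -39.6, 103.1]
tcp_rot: [3.141, -0.001, 0.18]
contact_force: [0.3, -1.6, 16.3]
opening: 0.001
grasp_force: 7.9
```

Full stroke. Up again, then the first part of stroke 3 in smaller bites.

send_rows(moves=[[[-0.0038, -0.0007, 0.018, 0, 0, 0, -1], [-0.0025, -0.0005, 0.02, 0, 0, 0, -1], [-0.0002, 0, 0.02, 0, 0, 0, -1], [0.0022, 0.0004, 0.02, 0, 0, 0, -1], [0.0049, 0.0008, 0.02, 0, 0, 0, -1], [0.0078, 0.0013, 0.02, 0, 0, 0, -1], [0, 0, 0.012, 0, 0, 0, -1], [0, 0, 0, 0, 0, 0, -1], [0, 0, 0, 0, 0, 0, -1]]])

```text
clock: 8.0
eef_pos: [489.7, -38.1, 232.0]
tcp_rot: [-3.141, 0.002, 0.18]
contact_force: [0.1, 0.8, -0.2]
opening: 0.001
grasp_force: 0.0
```

```bash
python3 - <<'E'
from rig import sense, grab_frame
import cv2,numpy as np
a=grab_frame("side")["img"][130:270,180:320,::-1];b=grab_frame("top")["img"][120:260,160:300,::-1]
cv2.imwrite("pics/s3.png",cv2.resize(np.hstack([a,b]),(800,400),interpolation=cv2.INTER_CUBIC))
print(sense()["eef_pos"])
E
```

```text
[489.58306736 -38.10861473 231.81851388]
```

View pics/s3.png

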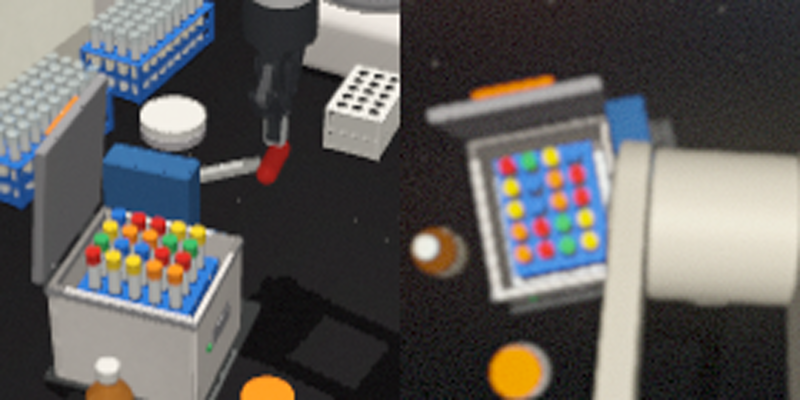

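The caps dropped another 17 px, about 21 mm, leaving roughly 30 mm to go. Stroke 3, with force checks.

send_rows(moves=[[[0, 0, -0.012, 0, 0, 0, -1], [-0.0078, -0.0013, -0.02, 0, 0, 0, -1], [-0.0049, -0.0008, -0.02, 0, 0, 0, -1], [-0.0022, -0.0004, -0.02, 0, 0, 0, -1], [0.0001, 0, -0.01, 0, 0, 0, -1], [0, 0, 0, 0, 0, 0, -1]]])

```text
clock: 8.7
eef_pos: [475.2, -40.7, 149.5]
tcp_rot: [-3.141, 0.002, 0.18]
contact_force: [-0.2, 0.4, 7.8]
opening: 0.001
grasp_force: 4.1
```

send_rows(moves=[[[0.0001, 0, -0.008, 0, 0, 0, -1], [0.0008, 0.0001, -0.007, 0, 0, 0, -1], [0, 0, 0, 0, 0, 0, -1]]])

```text
clock: 9.0
eef_pos: [476.9, -40.6, 135.3]
tcp_rot: [3.142, -0.0, 0.18]
contact_force: [-0.1, 1.1, 7.9]
opening: -0.003
grasp_force: 4.4
```

send_rows(moves=[[[0.0014, 0.0003, -0.01, 0, 0, 0, -1], [0, 0, 0, 0, 0, 0, -1]]])

```text
clock: 9.2
eef_pos: [478.3, -40.2, 125.2]
tcp_rot: [-3.142, -0.0, 0.18]
contact_force: [-0.1, 0.6, 8.5]
opening: 0.001
grasp_force: 4.4
```

send_rows(moves=[[[0.0013, 0.0003, -0.01, 0, 0, 0, -1], [0, 0, 0, 0, 0, 0, -1]]])

```text
clock: 9.4
eef_pos: [479.8, -39.9, 115.3]
tcp_rot: [3.142, -0.001, 0.18]
contact_force: [1.4, 1.6, 8.9]
opening: -0.004
grasp_force: 4.6
```

send_rows(moves=[[[0.0015, 0.0003, -0.009, 0, 0, 0, -1], [0, 0, 0, 0, 0, 0, -1]]])

```text
clock: 9.6
eef_pos: [481.4, -39.6, 106.4]
tcp_rot: [3.142, -0.001, 0.18]
contact_force: [0.3, 0.1, 10.6]
opening: -0.002
grasp_force: 5.3
```

send_rows(moves=[[[0.0006, 0.0001, -0.003, 0, 0, 0, -1], [0, 0, 0, 0, 0, 0, -1]]])

```text
clock: 9.8
eef_pos: [482.2, -39.5, 104.0]
tcp_rot: [3.141, -0.001, 0.18]
contact_force: [-0.6, 1.3, 14.6]
opening: 0.003
grasp_force: 7.2
```

send_rows(moves=[[[0.0002, 0, -0.001, 0, 0, 0, -1], [0, 0, 0, 0, 0, 0, -1], [-0.0038, -0.0007, 0.019, 0, 0, 0, -1], [-0.0025, -0.0005, 0.02, 0, 0, 0, -1], [-0.0002, 0, 0.02, 0, 0, 0, -1], [0.0022, 0.0004, 0.02, 0, 0, 0, -1], [0.0049, 0.0008, 0.02, 0, 0, 0, -1], [0.0078, 0.0013, 0.02, 0, 0, 0, -1], [0, 0, 0.011, 0, 0, 0, -1], [0, 0, 0, 0, 0, 0, -1]]])

```text
clock: 10.8
eef_pos: [490.3, -38.3, 233.4]
tcp_rot: [3.141, -0.001, 0.18]
contact_force: [-0.2, -0.5, -0.1]
opening: -0.002
grasp_force: 0.0
```

send_rows(moves=[[[0, 0, 0, 0, 0, 0, -1], [0, 0, -0.012, 0, 0, 0, -1], [-0.0043, -0.0007, -0.01, 0, 0, 0, -1], [-0.0035, -0.0006, -0.01, 0, 0, 0, -1], [0, 0, 0, 0, 0, 0, -1]]])

```text
clock: 11.3
eef_pos: [480.9, -39.6, 199.1]
tcp_rot: [-3.141, 0.003, 0.18]
contact_force: [-0.8, -1.4, 6.7]
opening: 0.0
grasp_force: 3.0
```

send_rows(moves=[[[-0.0014, -0.0003, -0.005, 0, 0, 0, -1], [-0.0014, -0.0003, -0.005, 0, 0, 0, -1], [0, 0, 0, 0, 0, 0, -1]]])

```text
clock: 11.6
eef_pos: [479.5, -40.4, 190.7]
tcp_rot: [3.141, 0.0, 0.18]
contact_force: [0.5, -0.9, 9.2]
opening: 0.003
grasp_force: 4.4
```

send_rows(moves=[[[-0.0008, -0.0001, -0.004, 0, 0, 0, -1], [0, 0, 0, 0, 0, 0, -1]]])

```text
clock: 11.8
eef_pos: [479.0, -40.3, 186.9]
tcp_rot: [3.142, -0.0, 0.18]
contact_force: [1.0, 0.6, 8.3]
opening: -0.003
grasp_force: 4.0
```

send_rows(moves=[[[-0.0008, -0.0001, -0.004, 0, 0, 0, -1], [0, 0, 0, 0, 0, 0, -1]]])

```text
clock: 12.0
eef_pos: [478.1, -40.4, 182.9]
tcp_rot: [3.141, -0.0, 0.18]
contact_force: [-0.8, -0.6, 8.6]
opening: -0.0
grasp_force: 4.2
```

send_rows(moves=[[[-0.0006, -0.0001, -0.004, 0, 0, 0, -1], [0, 0, 0, 0, 0, 0, -1]]])

```text
clock: 12.2
eef_pos: [477.7, -40.6, 179.0]
tcp_rot: [3.141, -0.0, 0.18]
contact_force: [0.7, 0.2, 8.1]
opening: 0.002
grasp_force: 4.5
```

send_rows(moves=[[[-0.0006, -0.0001, -0.004, 0, 0, 0, -1], [0, 0, 0, 0, 0, 0, -1]]])

```text
clock: 12.4
eef_pos: [477.0, -40.6, 175.0]
tcp_rot: [3.142, -0.0, 0.18]
contact_force: [-0.6, 0.2, 7.7]
opening: -0.001
grasp_force: 4.0
```

send_rows(moves=[[[-0.0005, -0.0001, -0.003, 0, 0, 0, -1], [0, 0, 0, 0, 0, 0, -1]]])

```text
clock: 12.6
eef_pos: [476.5, -40.7, 172.0]
tcp_rot: [3.142, -0.0, 0.18]
contact_force: [-0.3, -0.3, 9.0]
opening: 0.004
grasp_force: 4.2
```

send_rows(moves=[[[-0.0005, -0.0001, -0.004, 0, 0, 0, -1], [0, 0, 0, 0, 0, 0, -1]]])

```text
clock: 12.8
eef_pos: [476.1, -40.9, 168.0]
tcp_rot: [3.141, -0.001, 0.18]
contact_force: [0.1, -0.1, 9.5]
opening: 0.001
grasp_force: 4.5
```

send_rows(moves=[[[-0.0004, -0.0001, -0.004, 0, 0, 0, -1], [0, 0, 0, 0, 0, 0, -1]]])

```text
clock: 13.0
eef_pos: [475.7, -40.9, 164.0]
tcp_rot: [3.142, -0.001, 0.18]
contact_force: [0.3, 0.5, 9.4]
opening: 0.001
grasp_force: 4.1
```

send_rows(moves=[[[-0.0003, 0, -0.003, 0, 0, 0, -1], [0, 0, 0, 0, 0, 0, -1]]])

```text
clock: 13.2
eef_pos: [475.4, -40.9, 161.0]
tcp_rot: [3.141, -0.001, 0.18]
contact_force: [-0.2, -0.4, 8.9]
opening: 0.001
grasp_force: 4.3
```

send_rows(moves=[[[-0.0002, 0, -0.003, 0, 0, 0, -1], [0, 0, 0, 0, 0, 0, -1]]])

```text
clock: 13.4
eef_pos: [475.3, -41.0, 158.1]
tcp_rot: [3.141, -0.001, 0.18]
contact_force: [0.5, -0.7, 8.5]
opening: 0.006
grasp_force: 4.6
```

send_rows(moves=[[[-0.0002, 0, -0.003, 0, 0, 0, -1], [0, 0, 0, 0, 0, 0, -1]]])

```text
clock: 13.6
eef_pos: [475.0, -40.9, 155.1]
tcp_rot: [3.141, -0.001, 0.18]
contact_force: [0.5, 0.3, 8.3]
opening: 0.001
grasp_force: 4.1
```

send_rows(moves=[[[-0.0001, 0, -0.003, 0, 0, 0, -1], [0, 0, 0, 0, 0, 0, -1]]])

```text
clock: 13.8
eef_pos: [474.9, -40.9, 152.0]
tcp_rot: [3.141, -0.001, 0.18]
contact_force: [0.0, 0.3, 8.7]
opening: -0.003
grasp_force: 4.4
```

send_rows(moves=[[[0, 0, -0.003, 0, 0, 0, -1], [0, 0, 0, 0, 0, 0, -1]]])

```text
clock: 14.0
eef_pos: [475.0, -41.0, 149.1]
tcp_rot: [3.141, -0.001, 0.18]
contact_force: [-0.6, -1.4, 9.1]
opening: 0.0
grasp_force: 4.7
```

send_rows(moves=[[[0.0001, 0, -0.003, 0, 0, 0, -1], [0, 0, 0, 0, 0, 0, -1]]])

```text
clock: 14.2
eef_pos: [475.3, -41.1, 146.3]
tcp_rot: [3.141, -0.001, 0.18]
contact_force: [-0.6, -1.1, 11.1]
opening: -0.0
grasp_force: 5.6
```

send_rows(moves=[[[0.0001, 0, -0.003, 0, 0, 0, -1], [0, 0, 0, 0, 0, 0, -1]]])

```text
clock: 14.4
eef_pos: [475.6, -41.2, 143.5]
tcp_rot: [3.141, -0.002, 0.18]
contact_force: [-1.0, -2.0, 13.6]
opening: -0.001
grasp_force: 6.5
```

send_rows(moves=[[[0.0001, 0, -0.0015, 0, 0, 0, -1], [0, 0, 0, 0, 0, 0, -1]]])

```text
clock: 14.6
eef_pos: [475.8, -41.3, 142.2]
tcp_rot: [3.141, -0.002, 0.18]
contact_force: [-0.4, -1.9, 14.0]
opening: 0.006
grasp_force: 6.9
```

```bash
python3 - <<'E'
from rig import sense, grab_frame
import cv2,numpy as np
a=grab_frame("side")["img"][130:270,180:320,::-1];b=grab_frame("top")["img"][120:260,160:300,::-1]
cv2.imwrite("pics/s4.png",cv2.resize(np.hstack([a,b]),(800,400),interpolation=cv2.INTER_CUBIC))
print(sense()["eef_pos"],sense()["contact_force"])
E
```

```text
[475.84550726 -41.23948388 142.26072778] [ 0.71609218 -2.14272544 12.61426403]
```

View pics/s4.png

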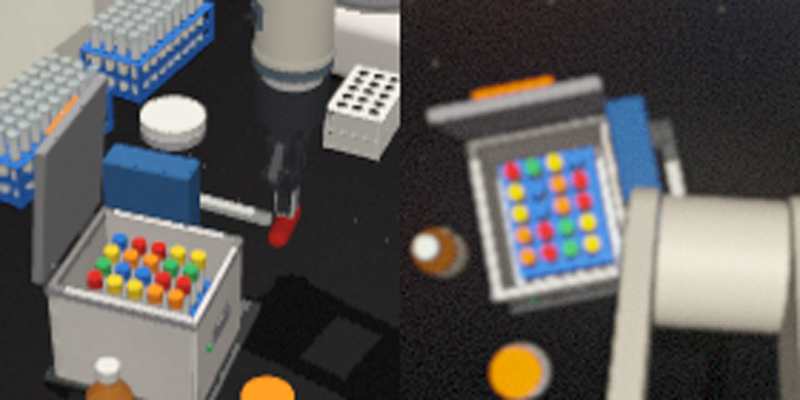

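The caps now sit at rim level; the corner caps are at (95,278), (120,241), (198,257) and (176,296). I check that against the fitted pose.

```bash
python3 - <<'E'
from fit import *
p=np.load("p.npy");k=800/280
for z in(105,115,120,125,130,135):print(z,((proj("side",w(p,[[0,0,z]]))-[180,130]+.5)*k-.5).round(1),((proj("top",w(p,[[0,0,z]]))-[160,120]+.5)*k-.5+[400,0]).round(1))
E
```

```text
105 [[146.6 281. ]] [[554.  210.7]]
115 [[146.3 273.6]] [[553.  209.5]]
120 [[146.2 269.8]] [[552.4 208.9]]
125 [[146.  266.1]] [[551.9 208.3]]
130 [[145.9 262.3]] [[551.4 207.7]]
135 [[145.8 258.5]] [[550.8 207. ]]
```

send_rows(moves=[[[0.0001, 0, -0.002, 0, 0, 0, -1], [0, 0, 0, 0, 0, 0, -1], [0, 0, 0, 0, 0, 0, -1]]])

```text
clock: 15.0
eef_pos: [476.2, -41.3, 140.4]
tcp_rot: [3.14, -0.002, 0.18]
contact_force: [0.2, -3.1, 15.0]
opening: -0.003
grasp_force: 7.5
```

send_rows(moves=[[[0.0002, 0, -0.002, 0, 0, 0, -1], [0, 0, 0, 0, 0, 0, -1], [0, 0, 0, 0, 0, 0, -1]]])

```text
clock: 15.3
eef_pos: [476.5, -41.4, 138.5]
tcp_rot: [3.14, -0.003, 0.18]
contact_force: [-0.2, -3.3, 15.4]
opening: -0.002
grasp_force: 8.1
```

send_rows(moves=[[[0.0002, 0, -0.002, 0, 0, 0, -1], [0, 0, 0, 0, 0, 0, -1], [0, 0, 0, 0, 0, 0, -1]]])

```text
clock: 15.6
eef_pos: [476.9, -41.4, 136.7]
tcp_rot: [3.14, -0.003, 0.18]
contact_force: [-0.8, -2.1, 15.7]
opening: 0.001
grasp_force: 8.8
```

```bash
python3 - <<'E'
from rig import sense, grab_frame
import cv2,numpy as np
F=[];I=[]
for i in range(6):
    I.append(grab_frame("side")["img"].astype(np.float32)); s=sense(); F.append(np.r_[s["eef_pos"],s["contact_force"]])
print(np.mean(F,0).round(2))
np.save("now.npy",np.mean(I,0))
E
```

```text
[ 4.7688e+02 -4.1430e+01  1.3672e+02 -3.9000e-01 -3.2400e+00  1.7360e+01]
```

The lever is resisting well above spring force, about 17 N against a normal 8. I stop pushing, let it fully up, and then check gently whether it goes solid again.

send_rows(moves=[[[0, 0, 0.01, 0, 0, 0, -1], [0, 0, 0.014, 0, 0, 0, -1], [0.0022, 0.0004, 0.02, 0, 0, 0, -1], [0.0049, 0.0008, 0.02, 0, 0, 0, -1], [0.0068, 0.001, 0.02, 0, 0, 0, -1], [0, 0, 0.012, 0, 0, 0, -1], [0, 0, 0, 0, 0, 0, -1], [0, 0, 0, 0, 0, 0, -1]]])

```text
clock: 16.7
eef_pos: [488.3, -38.6, 230.7]
tcp_rot: [-3.141, 0.002, 0.18]
contact_force: [-0.6, -0.7, 0.5]
opening: -0.001
grasp_force: 0.0
```

```bash
python3 - <<'E'
from rig import sense, grab_frame
import cv2,numpy as np
I=np.mean([grab_frame("side")["img"].astype(np.float32) for i in range(6)],0); np.save("rel.npy",I)
A=np.load("now.npy")
sl=np.s_[208:240,210:255]
g=lambda x:np.ascontiguousarray(x[sl][...,2]-x[sl][...,0])
print(cv2.phaseCorrelate(np.float64(g(A)),np.float64(g(I))),np.abs(A[sl]-I[sl]).mean())
print(sense()["eef_pos"])
E
```

```text
((0.4335610691095404, 0.012083591384914882), 1.0027304765730014) 0.9529322
[488.81923089 -38.63609198 231.07974308]
```

send_rows(moves=[[[0.0015, 0, -0.011, 0, 0, 0, -1], [-0.0043, -0.0007, -0.01, 0, 0, 0, -1], [0, 0, 0, 0, 0, 0, -1]]])

```text
clock: 17.3
eef_pos: [485.8, -39.4, 209.4]
tcp_rot: [-3.141, 0.001, 0.18]
contact_force: [0.3, 0.0, 5.9]
opening: -0.004
grasp_force: 2.8
```

send_rows(moves=[[[-0.0017, -0.0003, -0.005, 0, 0, 0, -1], [0, 0, 0, 0, 0, 0, -1]]])

```text
clock: 17.5
eef_pos: [484.9, -39.7, 205.6]
tcp_rot: [3.142, -0.0, 0.18]
contact_force: [0.3, -0.2, 5.8]
opening: -0.002
grasp_force: 3.0
```

send_rows(moves=[[[-0.001, -0.0003, -0.003, 0, 0, 0, -1], [0, 0, 0, 0, 0, 0, -1]]])

```text
clock: 17.7
eef_pos: [484.1, -40.0, 202.8]
tcp_rot: [3.141, -0.001, 0.18]
contact_force: [-0.6, -0.6, 6.7]
opening: -0.002
grasp_force: 3.0
```

send_rows(moves=[[[-0.001, -0.0002, -0.003, 0, 0, 0, -1], [0, 0, 0, 0, 0, 0, -1]]])

```text
clock: 17.9
eef_pos: [483.1, -40.2, 199.9]
tcp_rot: [3.141, -0.001, 0.18]
contact_force: [-0.1, -1.2, 7.0]
opening: -0.001
grasp_force: 3.0
```

send_rows(moves=[[[-0.001, -0.0002, -0.003, 0, 0, 0, -1], [0, 0, 0, 0, 0, 0, -1]]])

```text
clock: 18.1
eef_pos: [482.2, -40.4, 196.9]
tcp_rot: [3.141, -0.001, 0.18]
contact_force: [-0.7, 0.5, 5.7]
opening: 0.003
grasp_force: 3.0
```

send_rows(moves=[[[-0.001, -0.0002, -0.003, 0, 0, 0, -1], [0, 0, 0, 0, 0, 0, -1]]])

```text
clock: 18.3
eef_pos: [481.2, -40.6, 193.9]
tcp_rot: [3.141, -0.001, 0.18]
contact_force: [0.2, 0.6, 6.4]
opening: -0.001
grasp_force: 3.0
```

send_rows(moves=[[[-0.0008, -0.0001, -0.003, 0, 0, 0, -1], [0, 0, 0, 0, 0, 0, -1]]])

```text
clock: 18.5
eef_pos: [480.4, -40.7, 190.9]
tcp_rot: [3.141, -0.001, 0.18]
contact_force: [-0.1, -0.6, 6.7]
opening: -0.0
grasp_force: 3.0
```

send_rows(moves=[[[-0.0008, -0.0001, -0.003, 0, 0, 0, -1], [0, 0, 0, 0, 0, 0, -1]]])

```text
clock: 18.7
eef_pos: [479.6, -40.8, 187.9]
tcp_rot: [3.141, -0.001, 0.18]
contact_force: [-0.8, -0.2, 5.9]
opening: -0.002
grasp_force: 3.1
```

send_rows(moves=[[[-0.0006, -0.0001, -0.003, 0, 0, 0, -1], [0, 0, 0, 0, 0, 0, -1]]])

```text
clock: 18.9
eef_pos: [479.0, -40.9, 184.9]
tcp_rot: [3.141, -0.001, 0.18]
contact_force: [0.2, 0.2, 6.4]
opening: 0.001
grasp_force: 3.1
```

send_rows(moves=[[[-0.001, -0.0001, -0.005, 0, 0, 0, -1], [0, 0, 0, 0, 0, 0, -1]]])

```text
clock: 19.1
eef_pos: [477.9, -41.0, 179.7]
tcp_rot: [3.141, -0.001, 0.18]
contact_force: [0.2, -0.3, 5.8]
opening: 0.001
grasp_force: 3.1
```

send_rows(moves=[[[-0.001, -0.0001, -0.005, 0, 0, 0, -1], [0, 0, 0, 0, 0, 0, -1]]])

```text
clock: 19.3
eef_pos: [476.9, -41.1, 174.7]
tcp_rot: [3.141, -0.001, 0.18]
contact_force: [-0.1, -0.2, 6.9]
opening: 0.005
grasp_force: 3.2
```

send_rows(moves=[[[-0.0006, -0.0001, -0.005, 0, 0, 0, -1], [0, 0, 0, 0, 0, 0, -1]]])

```text
clock: 19.5
eef_pos: [476.4, -41.2, 169.7]
tcp_rot: [3.141, -0.001, 0.18]
contact_force: [-0.3, -0.0, 6.8]
opening: 0.001
grasp_force: 3.2
```

send_rows(moves=[[[-0.0005, -0.0001, -0.006, 0, 0, 0, -1], [0, 0, 0, 0, 0, 0, -1]]])

```text
clock: 19.7
eef_pos: [475.8, -41.3, 163.7]
tcp_rot: [3.141, -0.001, 0.18]
contact_force: [0.4, -0.8, 6.6]
opening: 0.003
grasp_force: 3.3
```

send_rows(moves=[[[-0.0004, -0.0001, -0.006, 0, 0, 0, -1], [0, 0, 0, 0, 0, 0, -1]]])

```text
clock: 19.9
eef_pos: [475.4, -41.4, 157.6]
tcp_rot: [3.141, -0.001, 0.18]
contact_force: [-0.5, -0.0, 7.0]
opening: 0.004
grasp_force: 3.3
```

send_rows(moves=[[[-0.0002, 0, -0.006, 0, 0, 0, -1], [0, 0, 0, 0, 0, 0, -1]]])

```text
clock: 20.1
eef_pos: [475.4, -41.5, 151.8]
tcp_rot: [3.141, -0.001, 0.18]
contact_force: [0.2, -0.8, 7.8]
opening: 0.001
grasp_force: 4.1
```

send_rows(moves=[[[0, 0, -0.003, 0, 0, 0, -1], [0, 0, 0, 0, 0, 0, -1]]])

```text
clock: 20.3
eef_pos: [475.7, -41.4, 149.1]
tcp_rot: [3.141, -0.002, 0.18]
contact_force: [0.7, 1.0, 8.7]
opening: 0.001
grasp_force: 4.3
```

send_rows(moves=[[[0, 0, -0.003, 0, 0, 0, -1], [0, 0, 0, 0, 0, 0, -1]]])

```text
clock: 20.5
eef_pos: [475.8, -41.4, 146.3]
tcp_rot: [3.141, -0.002, 0.18]
contact_force: [-0.3, 0.2, 9.6]
opening: -0.0
grasp_force: 5.1
```

send_rows(moves=[[[0.0001, 0, -0.002, 0, 0, 0, -1], [0, 0, 0, 0, 0, 0, -1]]])

```text
clock: 20.7
eef_pos: [476.1, -41.5, 144.5]
tcp_rot: [3.141, -0.002, 0.18]
contact_force: [-0.5, -0.4, 11.5]
opening: -0.002
grasp_force: 5.7
```

It goes solid at the same height with no rack load before that, so the rack is home. I release the lever and triangulate the orange handle on the lid.

send_rows(moves=[[[0, 0, 0.02, 0, 0, 0, -1], [0.0022, 0.0004, 0.02, 0, 0, 0, -1], [0.0049, 0.0008, 0.02, 0, 0, 0, -1], [0.0068, 0.001, 0.02, 0, 0, 0, -1], [0, 0, 0.02, 0, 0, 0, -1], [0, 0, 0.04, 0, 0, 0, -1], [0, 0, 0.05, 0, 0, 0, -1], [0, 0, 0.05, 0, 0, 0, -1], [0, 0, 0, 0, 0, 0, -1]]])

```text
clock: 21.6
eef_pos: [491.5, -39.3, 390.3]
tcp_rot: [3.139, -0.01, 0.18]
contact_force: [0.2, -0.3, 0.7]
opening: -0.0
grasp_force: 0.0
```

```bash
python3 - <<'E'
from fit import *
from rig import sense
p=np.load("p.npy"); p[3]-=10*np.pi
def und(n,uv):
    f=C[n]; return cv2.undistortPoints(np.float64(uv).reshape(-1,1,2),f["mtx"],f["dist"]).reshape(-1,2).T
def PM(n): f=C[n]; return np.c_[cv2.Rodrigues(f["rvec"])[0],f["tvec"].reshape(3)]
# orange: pixel masks in both
o=[]
for n in("top","side"):
    im=C[n]["img"].astype(int); m=(im[...,0]>170)&(im[...,1]>80)&(im[...,1]<170)&(im[...,2]<90)
    roi=np.zeros_like(m)
    if n=="top": roi[142:158,180:218]=1
    else: roi[160:180,193:212]=1
    ys,xs=np.where(m&roi); print(n,len(xs),xs.min(),xs.max(),ys.min(),ys.max()); o.append([xs.mean(),ys.mean()])
X=cv2.triangulatePoints(PM("top"),PM("side"),und("top",[o[0]]),und("side",[o[1]])); X=(X[:3]/X[3]).ravel()
c,s=np.cos(p[2]),np.sin(p[2]); d=X[:2]-p[:2]
ch=np.array([c*d[0]+s*d[1],-s*d[0]+c*d[1],X[2]]); v=ch-[83,0,131]; th=p[3]
print("orange chest",ch.round(1),"r",-v[0]*np.cos(th)+v[2]*np.sin(th),"h",v[0]*np.sin(th)+v[2]*np.cos(th))
for th in(1.478,1.3,1.1,.9,.7,.5,.3,.15,0): print(th,w(p,[lidpt(125,50,12,th)]).round(1)[0], w(p,[lidpt(167,50,12,th)]).round(1)[0])
print(sense()["eef_pos"])
E
```

```text
top 75 185 213 147 154
side 17 196 206 164 176
orange chest [ 85.4  -0.6 290.5] r 158.6371318721539 h 17.178007315419944
1.478 [632.9 172.3 256.6] [629.1 171.6 298.4]
1.3 [611.  168.3 254.7] [600.  166.3 295.1]
1.1 [587.3 163.9 247.8] [568.6 160.5 285.3]
0.9 [565.4 159.9 236.4] [539.7 155.3 269.3]
0.7 [546.1 156.4 220.7] [514.5 150.7 247.8]
0.5 [530.3 153.5 201.5] [494.  146.9 221.6]
0.3 [518.6 151.4 179.4] [479.1 144.2 191.8]
0.15 [512.7 150.3 161.5] [471.9 142.9 167.8]
0 [509.6 149.8 143. ] [468.3 142.2 143. ]
[491.52041778 -39.33826112 390.34746069]
```

The handle is at r≈158 and |y|<37 on the outer face, so I'll push at r=140, y=50. Computing the tool path.

```bash
python3 - <<'E'
from fit import *
p=np.load("p.npy")
def tcp(th): 
    q=lidpt(140,50,12,th); return w(p,[[q[0]+11,q[1],q[2]+17]])[0]
ths=np.r_[1.5,np.arange(1.45,-.01,-.0725)]
P=np.array([tcp(t) for t in ths]);print(P[0].round(1))
for t,q,d in zip(ths[1:],P[1:],np.diff(P,axis=0)): print(round(t,3),q.round(1),(d/1000).round(4).tolist())
E
```

```text
[645.4 174.6 288.5]
1.45 [638.5 173.3 288.4] [-0.0069, -0.0013, -0.0001]
1.378 [628.5 171.5 287.7] [-0.01, -0.0018, -0.0007]
1.305 [618.6 169.7 286.2] [-0.0099, -0.0018, -0.0015]
1.232 [608.8 167.9 284. ] [-0.0098, -0.0018, -0.0022]
1.16 [599.2 166.1 281.1] [-0.0096, -0.0018, -0.0029]
1.088 [589.8 164.4 277.5] [-0.0094, -0.0017, -0.0036]
1.015 [580.7 162.8 273.3] [-0.0091, -0.0017, -0.0043]
0.942 [572.  161.2 268.3] [-0.0088, -0.0016, -0.0049]
0.87 [563.6 159.6 262.7] [-0.0084, -0.0015, -0.0056]
0.797 [555.6 158.2 256.6] [-0.008, -0.0015, -0.0062]
0.725 [548.1 156.8 249.8] [-0.0075, -0.0014, -0.0067]
0.652 [541.1 155.5 242.5] [-0.007, -0.0013, -0.0073]
0.58 [534.6 154.3 234.8] [-0.0065, -0.0012, -0.0078]
0.507 [528.7 153.3 226.5] [-0.0059, -0.0011, -0.0082]
0.435 [523.5 152.3 217.9] [-0.0053, -0.001, -0.0086]
0.362 [518.8 151.4 208.9] [-0.0047, -0.0009, -0.009]
0.29 [514.8 150.7 199.5] [-0.004, -0.0007, -0.0093]
0.217 [511.4 150.1 189.9] [-0.0033, -0.0006, -0.0096]
0.145 [508.8 149.6 180.1] [-0.0026, -0.0005, -0.0098]
0.072 [506.9 149.3 170.1] [-0.0019, -0.0004, -0.01]
-0.0 [505.7 149.1 160. ] [-0.0012, -0.0002, -0.0101]
```

send_rows(moves=[[[0.04, 0.025, 0, 0, 0, 0, -1], [0.04, 0.025, 0, 0, 0, 0, -1], [0.035, 0.03, 0, 0, 0, 0, -1], [0.035, 0.03, 0, 0, 0, 0, -1], [0.03, 0.03, 0, 0, 0, 0, -1], [0, 0.04, 0, 0, 0, 0, -1], [0, 0.036, 0, 0, 0, 0, -1], [0, 0, 0, 0, 0, 0, -1]]])

```text
clock: 22.4
eef_pos: [668.5, 181.1, 381.9]
tcp_rot: [-3.14, 0.002, 0.183]
contact_force: [0.8, -0.3, -0.2]
opening: -0.003
grasp_force: 0.0
```

send_rows(moves=[[[0, 0, 0, 0, 0, 0, -1], [0, 0, -0.03, 0, 0, 0, -1], [0, 0, -0.03, 0, 0, 0, -1], [0, 0, -0.02, 0, 0, 0, -1], [0, 0, -0.015, 0, 0, 0, -1], [0, 0, 0, 0, 0, 0, -1]]])

```text
clock: 23.0
eef_pos: [667.9, 175.5, 286.4]
tcp_rot: [3.141, 0.004, 0.179]
contact_force: [-0.4, 0.0, -0.5]
opening: -0.0
grasp_force: 0.0
```

send_rows(moves=[[[-0.01, -0.0008, 0.001, 0, 0, 0, -1], [-0.01, -0.0008, 0, 0, 0, 0, -1], [-0.003, 0, 0, 0, 0, 0, -1], [-0.003, 0, 0, 0, 0, 0, -1], [-0.003, 0, 0, 0, 0, 0, -1], [0, 0, 0, 0, 0, 0, -1]]])

```text
clock: 23.6
eef_pos: [640.0, 175.4, 290.4]
tcp_rot: [3.142, -0.001, 0.18]
contact_force: [-0.3, 0.4, 0.3]
opening: 0.001
grasp_force: 0.1
```

send_rows(moves=[[[-0.01, -0.0018, -0.0022, 0, 0, 0, -1], [-0.0099, -0.0018, -0.0015, 0, 0, 0, -1], [-0.0098, -0.0018, -0.0022, 0, 0, 0, -1], [0, 0, 0, 0, 0, 0, -1]]])

```text
clock: 24.0
eef_pos: [608.2, 169.5, 283.4]
tcp_rot: [3.142, 0.002, 0.18]
contact_force: [-0.6, -1.0, -0.4]
opening: -0.003
grasp_force: 0.0
```

send_rows(moves=[[[-0.0096, -0.0018, -0.0029, 0, 0, 0, -1], [-0.0094, -0.0017, -0.0036, 0, 0, 0, -1], [-0.0091, -0.0017, -0.0043, 0, 0, 0, -1], [-0.0088, -0.0016, -0.0049, 0, 0, 0, -1], [0, 0, 0, 0, 0, 0, -1]]])

```text
clock: 24.5
eef_pos: [571.3, 162.5, 267.1]
tcp_rot: [3.141, 0.003, 0.18]
contact_force: [-0.7, -0.4, 1.0]
opening: -0.002
grasp_force: 0.0
```

Forces are near zero, so I look.

```bash
python3 - <<'E'
from rig import sense, grab_frame
import cv2,numpy as np
a=grab_frame("side")["img"][120:270,170:320,::-1];b=grab_frame("top")["img"][120:270,150:300,::-1]
cv2.imwrite("pics/s5.png",cv2.resize(np.hstack([a,b]),(800,400),interpolation=cv2.INTER_CUBIC))
s=sense();print(s["eef_pos"],s["contact_force"])
E
```

```text
[572.71144424 162.77813476 267.76933587] [ 0.4605231  -0.88349104 -0.39178095]
```

View pics/s5.png

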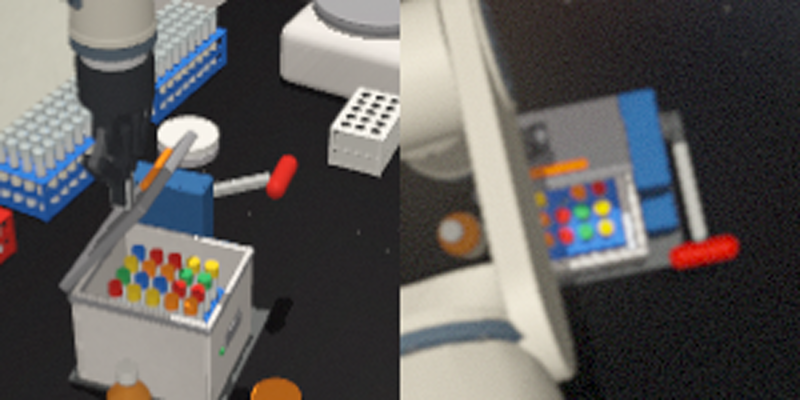

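The lid is being lowered properly, now at about 0.95 rad with its edge at (190,140) on the left, and the lever is up. Continuing.

send_rows(moves=[[[-0.0084, -0.0015, -0.0056, 0, 0, 0, -1], [-0.008, -0.0015, -0.0062, 0, 0, 0, -1], [-0.0075, -0.0014, -0.0067, 0, 0, 0, -1], [-0.007, -0.0013, -0.0073, 0, 0, 0, -1], [0, 0, 0, 0, 0, 0, -1]]])

```text
clock: 25.1
eef_pos: [540.5, 156.8, 240.9]
tcp_rot: [3.141, 0.003, 0.18]
contact_force: [0.3, 0.3, 0.1]
opening: 0.0
grasp_force: 0.0
```

send_rows(moves=[[[-0.0065, -0.0012, -0.0078, 0, 0, 0, -1], [-0.0059, -0.0011, -0.0082, 0, 0, 0, -1], [-0.0053, -0.001, -0.0086, 0, 0, 0, -1], [-0.0047, -0.0009, -0.009, 0, 0, 0, -1], [0, 0, 0, 0, 0, 0, -1]]])

```text
clock: 25.6
eef_pos: [518.4, 152.7, 207.1]
tcp_rot: [3.141, 0.003, 0.18]
contact_force: [-0.2, -0.3, 0.2]
opening: 0.002
grasp_force: 0.0
```

send_rows(moves=[[[-0.002, -0.0004, -0.0046, 0, 0, 0, -1], [-0.002, -0.0004, -0.0047, 0, 0, 0, -1], [-0.0017, -0.0003, -0.0048, 0, 0, 0, -1], [-0.0016, -0.0003, -0.0048, 0, 0, 0, -1], [-0.0013, -0.0003, -0.0049, 0, 0, 0, -1], [-0.0013, -0.0002, -0.0049, 0, 0, 0, -1], [0, 0, 0, 0, 0, 0, -1]]])

```text
clock: 26.3
eef_pos: [509.6, 151.1, 179.3]
tcp_rot: [3.141, 0.001, 0.18]
contact_force: [-0.7, 0.1, 0.3]
opening: 0.002
grasp_force: 0.0
```

Last part, slow.

send_rows(moves=[[[-0.0005, -0.0001, -0.003, 0, 0, 0, -1], [-0.0005, -0.0001, -0.003, 0, 0, 0, -1], [-0.0005, -0.0001, -0.003, 0, 0, 0, -1], [-0.0003, 0, -0.003, 0, 0, 0, -1], [-0.0003, 0, -0.003, 0, 0, 0, -1], [0, 0, 0, 0, 0, 0, -1]]])

```text
clock: 26.9
eef_pos: [507.9, 150.9, 164.6]
tcp_rot: [3.141, 0.0, 0.18]
contact_force: [0.3, -0.4, -0.6]
opening: -0.001
grasp_force: 0.0
```

send_rows(moves=[[[-0.0002, 0, -0.002, 0, 0, 0, -1], [-0.0002, 0, -0.002, 0, 0, 0, -1], [0, 0, 0, 0, 0, 0, -1]]])

```text
clock: 27.2
eef_pos: [507.7, 151.0, 160.9]
tcp_rot: [-3.142, -0.0, 0.18]
contact_force: [-0.3, -0.9, 0.0]
opening: -0.001
grasp_force: 0.0
```

send_rows(moves=[[[0, 0, -0.001, 0, 0, 0, -1], [0, 0, 0, 0, 0, 0, -1]]])

```text
clock: 27.4
eef_pos: [507.6, 151.0, 160.1]
tcp_rot: [-3.142, 0.0, 0.18]
contact_force: [-0.7, 0.6, 0.1]
opening: -0.001
grasp_force: 0.1
```

send_rows(moves=[[[0, 0, -0.001, 0, 0, 0, -1], [0, 0, 0, 0, 0, 0, -1]]])

```text
clock: 27.6
eef_pos: [507.6, 151.0, 160.0]
tcp_rot: [-3.142, -0.0, 0.18]
contact_force: [-2.9, 0.3, 11.6]
opening: -0.001
grasp_force: 5.7
```

send_rows(moves=[[[0, 0, -0.001, 0, 0, 0, -1], [0, 0, 0, 0, 0, 0, -1]]])

```text
clock: 27.8
eef_pos: [507.7, 151.0, 159.9]
tcp_rot: [-3.141, -0.0, 0.18]
contact_force: [-6.6, -1.8, 21.4]
opening: 0.001
grasp_force: 10.9
```

send_rows(moves=[[[0, 0, -0.0005, 0, 0, 0, -1], [0, 0, 0, 0, 0, 0, -1]]])

```text
clock: 28.0
eef_pos: [507.7, 151.0, 159.8]
tcp_rot: [-3.141, -0.001, 0.18]
contact_force: [-9.0, -2.3, 27.3]
opening: 0.001
grasp_force: 13.4
```

The lid is solid on the rim at its expected closed height. I retreat and check.

send_rows(moves=[[[0, 0, 0.005, 0, 0, 0, -1], [0, 0, 0.02, 0, 0, 0, -1], [0, 0, 0.04, 0, 0, 0, -1], [0, 0, 0.04, 0, 0, 0, -1], [0, 0, 0.04, 0, 0, 0, -1], [-0.015, -0.045, 0.01, 0, 0, 0, -1], [-0.015, -0.045, 0.01, 0, 0, 0, -1], [-0.015, -0.045, 0, 0, 0, 0, -1], [-0.015, -0.045, 0, 0, 0, 0, -1], [-0.015, -0.045, 0, 0, 0, 0, -1]]])

```text
clock: 29.0
eef_pos: [431.7, -75.5, 322.8]
tcp_rot: [3.141, -0.001, 0.18]
contact_force: [0.8, -0.7, 0.4]
opening: -0.002
grasp_force: 0.0
```

send_rows(moves=[[[-0.015, -0.045, 0, 0, 0, 0, -1], [-0.015, -0.045, 0, 0, 0, 0, -1], [-0.015, -0.045, 0, 0, 0, 0, -1], [-0.01, -0.045, 0, 0, 0, 0, -1], [0, -0.045, 0, 0, 0, 0, -1], [0, -0.045, 0, 0, 0, 0, -1], [0, 0, 0, 0, 0, 0, -1], [0, 0, 0, 0, 0, 0, -1]]])

```text
clock: 29.8
eef_pos: [377.1, -344.6, 322.0]
tcp_rot: [-3.14, 0.001, 0.178]
contact_force: [1.3, 0.1, -0.1]
opening: -0.003
grasp_force: 0.0
```

```bash
python3 - <<'E'
from rig import sense, grab_frame
import cv2,numpy as np
a=grab_frame("side")["img"][120:320,140:340,::-1];b=grab_frame("top")["img"][100:300,90:290,::-1]
cv2.imwrite("pics/s6.png",cv2.resize(np.hstack([a,b]),(800,400),interpolation=cv2.INTER_CUBIC))
s=sense();print(s["eef_pos"],s["contact_force"])
E
```

```text
[ 377.42644639 -343.1937478   322.30202661] [-0.02669263 -0.58972626 -0.25795553]
```

View pics/s6.png

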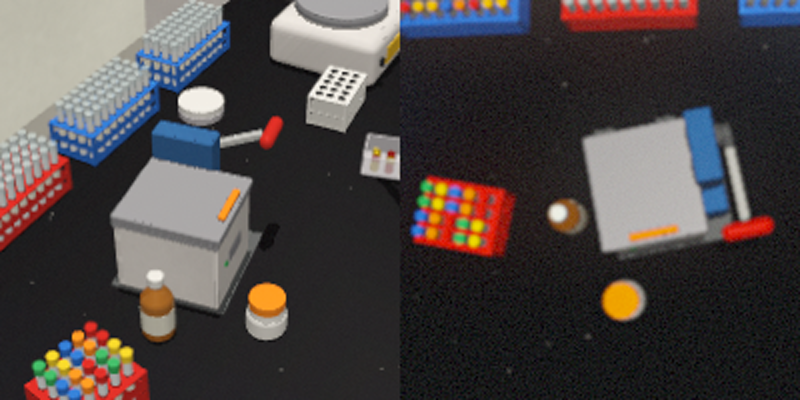

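The lid is flat and closed at (180,200) on the left, the lever is up with its grip at (270,130), and the bottle, jar and racks are undisturbed. Handing in.

```bash
python3 -c "
from rig import sign_off
print(sign_off())"
```

```text
the job is handed in; nothing more can be done
None
```

The job is handed in with no verdict returned: the rack is home after three full strokes and a fourth that went solid part way (rechecked once), the lid is fully closed (pressed to 27 N once seated), the lever is up, and everything in the final view stands where it was.

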